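Press an end cap home with a bench quick clamp, then back the jaw off

ROBOT

A 7-joint arm with a two-finger parallel gripper is mounted at the origin on the work surface. World frame = base frame: x ahead of the robot, y to its left, z up, the work surface at z = 0. Lengths are in m, angles in rad, forces in N, time in s.
With the tool pointing down it reaches from about 0.4 to 0.9 m from the base axis. Payload 5.5 kg.
Tool frame: the origin (TCP) lies between the finger pads; the fingertips stand r.tcp_to_tips ahead of it and the grasp point (between the pads) lies 2 mm behind it (r.tcp_to_tips is the distance from the TCP to the fingertips, in m); z points along the fingers, y is the line along which they close (so a half turn about z gives the same grasp; the last joint's range is limited). The gripper opens to 92 mm and grips with 3 to 60 N. Pads are 19 mm wide; open, the fingers measure 130 mm over their backs; the gripper's body (75 mm by 190 mm) begins 47 mm behind the grasp point.
Start: joints at [1.574, 0.501, -0.427, 1.55, 0.221, 1.138, -0.21], TCP at [0.167, -0.628, 0.244] pointing down, gripper open.
Joint ranges: [-2.88, 2.88], [-0.31, 2.03], [-1.54, 1.56], [0.2, 2.42], [-1.41, 4.55], [0.19, 2.02], [-2.57, 2.57]. Speed limits (rad/s): [2.57, 2.57, 3.14, 3.14, 3.14, 3.14, 3.14].

INTERFACE

Orientations are given as a 3x3 rotation matrix whose columns are the frame's x, y, z axes.
In Python, from rig import r gives the robot as it stands.
- The arm moves only by the tool apply_moves, never from a script. Its argument "targets" is a list of rows, each an object with "translation": the shift along the world's x, y, z in mm, a list of three; "rotation": the turn, a rotation vector about the world's x, y, z in degrees, a list of three. In form: [{"translation": [dx, dy, dz], "rotation": [wx, wy, wz]}, ...]. A call has 1 to 12 rows; each row is the pose to reach, as a shift and turn from the pose commanded when the call began; what a row does not reach only later rows make up. A row lasts 1/10 s, in which the tool goes at most 50 mm and 8.59 degrees, less where a joint would pass 70% of its speed; a pose out of reach is approached as far as the arm can. A call with a gripper value outside its range is refused whole. "claw" is the finger opening in mm, from 0 to 91.8, set as the call begins (left out, the last holds). The fingers move at their own pace and stop on an object; "grip_force" is the grip in N (left out, the last holds). Time passes only in rows, so rows that repeat a pose let the fingers close. It gives the time, the measured TCP pose, the force, the opening and the grip force at its end, in the units of the state.
- r.sense(): the state, without advancing time (a new reading comes with each control period).
- r.camera(name): name is "scene" or "top" or "wrist"; returns a dict with "image" (384x512x3 uint8, red, green, blue), "z_map" (384x512 float32, m along the optical axis (not along the pixel's ray), 0 where there is no reading), "fx", "fy", "cx", "cy" (pixels), "R" (3x3) and "t" (3): a world point X has camera coordinates R X + t; the wrist camera has in their place "T_tool_cam" (4x4, takes a point from camera to tool coordinates, whose origin is the TCP and whose axes are the flange's). Camera axes: x right, y down, z forward; pixel columns grow to the right and rows downward; lengths in m; the calibration is good to about 2 mm. A picture is of the moment at which its call begins: read the wrist's pose just before it.
- r.close_job(): hands the job in; it is judged then, once.
The state is a dict: "time": time; "q": joint angles; "qvel": joint speeds; "tau": joint torques, N m; "eef_pos": TCP position; "eef_rot": TCP orientation; "force": force on the tool from outside, world axes, zero at the start; "ft_torque": the same for the moment, N m; "opening": opening from 0.0 (shut) to 1.0 (fully open); "grasp_force": force on a finger pad.
Only numpy, scipy, OpenCV 4.12 (cv2) and the standard library are available. Lean on these libraries where they do the work, as an engineer would, in place of code of your own. Each camera call takes 0.05 s, during which the arm holds its last target. There are 200 camera calls.

TASK

With the bench quick clamp, pump its trigger until the jaw has pressed the black end cap fully home on the aluminium box, stopping as soon as you feel it is home so that nothing is crushed and always using moderate force. Then hold the release lever down and slide the jaw all the way back to its home end, so that the box is free, and let go. Leave the tin and the spare cap on its board where they lie.

Things in the scene. Friction and masses are not known exactly. Their poses are not given: they have to be found in the camera images.
- clamp_base: Bench clamp: a fixed plywood board 370 x 170 x 15 mm with a steel bar along its middle. Origin at table height on the bar's centre line, 20 mm to the anvil side of the board's middle. +x runs along the bar from the jaw to the box and anvil; z up. The aluminium box (71 x 56 x 38 mm, top 71 mm above the table) fills x = 45 to 116 mm, give or take end_jaw.
- jaw (a joint): Travel of the sliding jaw, m: 0 = fully back at its home end, growing towards the box (at most 0.08). Its grey housing, 60 mm long (centre at clamp x = -70 mm at 0), 44 mm wide, top 125 mm above the table, carries trigger, release lever and rubber pad. A ratchet lets it go forward (3 N drag) but not back unless the release lever is down; then about 3 N slides it back.
- trigger (a joint): Trigger angle, rad: 0 = up (sprung), 0.60 = down (hard stop). An aluminium lever at the rear (-x) of the jaw's housing, hinged 20 mm behind the housing's middle, 108 mm above the table; it ends in a round crossbar, 80 mm from the hinge. A full stroke (47 mm at the bar) pumps the jaw 8 to 12 mm forward, less under load or on the first stroke; let it come fully up between strokes.
- trigger_bar (a point): Middle of the trigger's crossbar (16 mm thick, 44 mm wide, across the bar), 132 mm above the table when up, 84 mm when down. Press it from above: free stroke 3 to 7 N, forcing the cap in 11 to 19 N, most when deep; once the cap is home the force climbs by 2 to 3 N per mm, and from about 25 N on the box is crushed. The stroke's own hard stop feels stiff too: tell it by the height.
- release (a joint): Release lever angle, rad: 0 = up (sprung), 0.50 = down (hard stop); from about 0.42 on it frees the ratchet (it ticks a little as the jaw is pumped). A flat steel tongue 30 mm wide, 6 mm thick, sticking out 28 mm level from the front (+x) face of the upper part of the jaw's housing. Let go, it springs up and the ratchet holds again.
- release_pad (a point): Point on top of the release lever, 30 mm from its hinge and 16 mm in front of the housing's front face, 108 mm above the table when up, 94 mm when down. Pressing here takes 2 to 8 N. That face rises 17 mm above the lever and can be pushed to slide the jaw back. It lies 46 mm in front of the housing's middle.
- end_jaw (a joint): Where the end jaw (steel anvil and the aluminium box fixed to it) is bolted on the bar, m, -0.007 to 0.007 along clamp +x from its middle place. It does not move.
- cap (a joint): Gap between the flange of the end cap and the box, m: 0 = fully home, starts at 0.006 to 0.010. The cap (flange 56 x 38 x 5 mm) plugs into the end of the box that faces the jaw, with a tight press fit: it stays where it is left.
- cap_face (a point): Centre of the cap's outer face, which the jaw's pad presses, 52 mm above the table.
- pad_face (a point): Centre of the front face of the jaw's hard rubber press pad (34 x 28 mm), 52 mm above the table.
- press_pad (a joint): Squash of the hard rubber press pad, m: 0 = free, 70 N per mm; over 0.00115 (80 N) is crushing.
- paste_tin: Bystander: low aluminium tin, 32 mm across, 22 mm high, on the clamp's board.
- spare_cap: Bystander: spare end cap, 56 x 38 x 19 mm, lying on the clamp's board.

How it is judged:
By the outcome, as a careful person would: the job done as asked, in the order asked, and still so for the second after the job is handed in, with the robot touching nothing.
It also fails if it takes over 64 s, if anything falls off the work surface, if the arm or the gripper's body presses on something with over 40 N, if the wrist force passes 120 N, or if a joint passes its speed limit or range.

## Working session

There is one attempt and no reset: what is moved stays moved. The work goes in short steps, Python scripts to look and compute and a tool call to move; the robot and the scene stay as the last step left them, time stands still between calls to the robot, and variables do not carry over. Pictures are saved under pics/ and viewed, at most 10 in all, crops included, and the job is handed in when it is done.

Besides the shell and the picture viewer there is one more tool, called after "Request:" in YAML: its name, and indented under it one key for each argument. apply_moves: Moves the arm, as the interface text tells. Its arguments: {"type":"object","properties":{"targets":{"type":"array"},"claw":{"type":"number"},"grip_force":{"type":"number"}},"required":["targets"]}

```bash
mkdir -p pics; ls; python3 - <<'E'
from rig import r
import cv2,numpy as np
s=r.sense();print(s['time'],s['eef_pos'],np.round(s['eef_rot'],3).tolist(),s['force'],s['opening'],r.tcp_to_tips)
for n in("scene","top"):
    c=r.camera(n);cv2.imwrite(f"pics/{n}0.png",c["image"][:,:,::-1])
    np.savez(f"{n}0.npz",**c)
    print(n,c['fx'],c['cx'],c['cy'],np.round(c['R'],3).tolist(),c['t'])
E
```

```text
pics
0.0 [ 0.16674733 -0.62753985  0.24265755] [[0.966, 0.257, -0.0], [0.257, -0.966, 0.002], [0.0, -0.002, -1.0]] [-0.65688221 -0.30062596 -0.09760598] 1.0027569866868584 0.017
scene 419.02456301172367 249.91885574452294 192.28394583732904 [[0.439, 0.899, -0.003], [0.478, -0.236, -0.846], [-0.761, 0.37, -0.533]] [-0.31214241 -0.17654459  1.14558826]
top 417.3343558759594 255.65301916153086 193.57038697976157 [[-0.207, -0.978, -0.005], [-0.951, 0.203, -0.235], [0.231, -0.044, -0.972]] [0.1755774  0.59901833 0.63700766]
```

View pics/scene0.png

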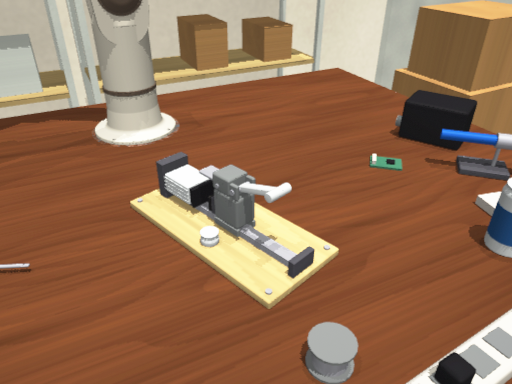

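View pics/top0.png

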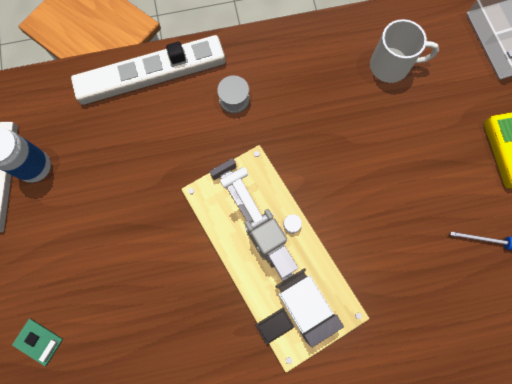

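The scene view shows the clamp with its crossbar at (278,190), housing at (234,195) and box at (185,183). In the top view the crossbar is at (235,177), housing (268,237), release tongue (284,262), box (308,302), anvil (322,330), tin (292,224) and spare cap (275,325).

```bash
cat > h.py <<'E'
import numpy as np,cv2
def pts(c):
    v,u=np.mgrid[0:384,0:512];z=c["z_map"]
    P=np.stack([(u-c["cx"])/c["fx"]*z,(v-c["cy"])/c["fy"]*z,z],-1)
    return (P-c["t"])@c["R"],z>0
E
python3 - <<'E'
from h import *
c=np.load("top0.npz");X,ok=pts(c)
im=c["image"].astype(int)
tab=ok&(abs(X[...,2])<.008);print("table z",np.median(X[...,2][tab]))
m=ok&(X[...,2]>.008)&(X[...,2]<.022)&(im[...,0]>150)&(im[...,0]-im[...,2]>40)
v,u=np.nonzero(m);k=(u>170)&(u<380)&(v>135)&(v<375)
B=X[v[k],u[k]];print(len(B),np.median(B[:,2]))
rect=cv2.minAreaRect((B[:,:2]*1000).astype(np.float32));print(rect)
ctr=np.array(rect[0])/1000
bp=cv2.boxPoints(rect)/1000
e=[bp[1]-bp[0],bp[2]-bp[1]];a=max(e,key=np.linalg.norm);a/=np.linalg.norm(a)
box=X[302,308,:2];a*=np.sign((box-ctr)@a)
o=ctr+.02*a;yaw=np.arctan2(a[1],a[0]);print("origin",o,"yaw",np.degrees(yaw))
n=np.array([-a[1],a[0]])
np.savez("fr.npz",o=o,a=a,n=n)
for nm in("top","scene"):
    c=np.load(nm+"0.npz");X,ok=pts(c)
    L=np.stack([(X[...,:2]-o)@a,(X[...,:2]-o)@n,X[...,2]],-1)*1000
    def rep(t,x0,x1,y0,y1,z0,z1):
        k=ok&(L[...,0]>x0)&(L[...,0]<x1)&(L[...,1]>y0)&(L[...,1]<y1)&(L[...,2]>z0)&(L[...,2]<z1)
        p=L[k]
        if len(p):print(nm,t,len(p),"p2",np.percentile(p,2,0).round(1),"med",np.median(p,0).round(1),"p98",np.percentile(p,98,0).round(1))
    rep("housingtop",-130,40,-40,40,119,131)
    rep("bar",-200,-110,-60,60,100,150)
    rep("release",-60,40,-40,40,98,113)
    rep("boxtop",0,150,-50,50,66,76)
    rep("pad/low front",-60,60,-50,50,40,64)
    rep("tin",-200,200,-85,85,30,41)
E
```

```text
table z 6.417057700428247e-05
12924 0.015024553672396558
((527.570068359375, 39.06211853027344), (370.33514404296875, 169.98960876464844), 18.818727493286133)
origin [0.50863919 0.03261062] yaw -161.18127
top housingtop 1126 p2 [-116.6  -21.1  119.4] med [-43.9  -0.6 124.7] p98 [-15.   20.3 129.9]
top bar 438 p2 [-147.2  -21.   126.8] med [-134.7   -0.6  135.9] p98 [-111.4   19.8  141. ]
top release 613 p2 [-59.4 -22.2 104.6] med [  6.1  -1.2 108.1] p98 [ 29.1  14.2 111.5]
top boxtop 1889 p2 [ 35.8 -27.6  66.5] med [79.4 -0.7 70.9] p98 [118.6  27.   73.5]
top pad/low front 47 p2 [-59.  -29.7  42.3] med [-10.1 -22.1  53.2] p98 [ 55.3 -14.3  63.9]
top tin 939 p2 [-186.3  -83.4   30.2] med [ 79.7 -44.   34.6] p98 [104.8  66.5  39.2]
scene housingtop 622 p2 [-119.8  -19.2  119.2] med [-52.5   5.6 124.7] p98 [-19.5  21.8 129.4]
scene bar 391 p2 [-149.9  -19.9  121.8] med [-144.     5.8  134.7] p98 [-111.8   21.9  140.1]
scene release 295 p2 [-58.  -13.3  99.3] med [ -6.2  14.2 107.9] p98 [ 26.3  23.7 112.5]
scene boxtop 834 p2 [ 32.2 -24.4  66.3] med [77.3  6.2 70.9] p98 [123.6  29.6  75. ]
scene pad/low front 575 p2 [-58.4 -17.7  40.6] med [32.1 20.6 52.2] p98 [56.3 29.4 63.6]
scene tin 822 p2 [-199.7  -17.4   30.1] med [-52.7  21.3  35.9] p98 [126.6  68.4  40.7]
```

```bash
python3 - <<'E'
from h import *
f=np.load("fr.npz");o,a,n=f["o"],f["a"],f["n"]
for nm in("top","scene"):
    c=np.load(nm+"0.npz");X,ok=pts(c)
    L=np.stack([(X[...,:2]-o)@a,(X[...,:2]-o)@n,X[...,2]],-1)*1000
    k=ok&(abs(L[...,1]+1)<(9 if nm=="top" else 24))&(L[...,2]>20)&(L[...,2]<160)
    p=L[k]
    print(nm,[(x,*[int(q) for q in np.percentile(p[(p[:,0]>=x)&(p[:,0]<x+4)][:,2],[10,50,90])]) for x in range(-170,135,4) if ((p[:,0]>=x)&(p[:,0]<x+4)).sum()>2])
c=np.load("top0.npz");s=np.load("scene0.npz")
A=cv2.resize(c["image"][150:360,190:360],None,fx=2.8,fy=2.8,interpolation=2)
S=cv2.resize(s["image"][145:285,125:335],None,fx=3.7,fy=3.7,interpolation=2)
cv2.imwrite("pics/a.png",A[:,:,::-1]);cv2.imwrite("pics/s.png",S[:,:,::-1])
print(1000*a,1000*n)
print("bar world for x=-140:",o-.14*a)
E
```

```text
top [(-158, 28, 28, 30), (-154, 28, 29, 30), (-150, 27, 31, 136), (-146, 28, 137, 139), (-142, 28, 138, 140), (-138, 28, 137, 139), (-134, 28, 134, 136), (-130, 29, 133, 134), (-126, 28, 131, 133), (-122, 29, 130, 132), (-118, 29, 129, 131), (-114, 28, 127, 130), (-110, 28, 126, 129), (-106, 28, 126, 127), (-102, 28, 124, 126), (-98, 28, 123, 125), (-94, 28, 122, 124), (-90, 28, 120, 123), (-86, 30, 119, 121), (-82, 116, 118, 120), (-78, 115, 117, 119), (-74, 111, 115, 117), (-70, 113, 115, 116), (-66, 111, 113, 115), (-62, 95, 110, 112), (-58, 121, 123, 125), (-54, 123, 124, 126), (-50, 124, 125, 126), (-46, 123, 124, 126), (-42, 124, 125, 126), (-38, 123, 124, 126), (-34, 123, 124, 126), (-30, 123, 124, 126), (-26, 123, 124, 126), (-22, 123, 124, 125), (-18, 121, 124, 125), (-14, 106, 107, 112), (-10, 106, 108, 109), (-6, 107, 107, 109), (-2, 106, 107, 109), (2, 107, 108, 110), (6, 107, 108, 109), (10, 106, 108, 109), (14, 107, 108, 109), (18, 107, 108, 109), (22, 107, 108, 109), (26, 105, 108, 109), (30, 27, 28, 31), (34, 69, 71, 72), (38, 65, 68, 70), (42, 65, 66, 68), (46, 66, 6
[... 1320 characters left out ...]
, 107, 108), (10, 25, 107, 108), (14, 25, 107, 108), (18, 26, 107, 108), (22, 25, 107, 108), (26, 23, 32, 107), (30, 38, 53, 68), (34, 28, 55, 71), (38, 21, 25, 68), (42, 46, 67, 68), (46, 66, 69, 71), (50, 70, 71, 72), (54, 70, 71, 71), (58, 70, 71, 71), (62, 70, 71, 71), (66, 70, 71, 71), (70, 70, 71, 72), (74, 70, 71, 72), (78, 70, 71, 71), (82, 70, 70, 71), (86, 70, 71, 72), (90, 70, 71, 72), (94, 70, 71, 72), (98, 70, 71, 72), (102, 70, 71, 71), (106, 70, 71, 71), (110, 70, 71, 71), (114, 70, 78, 87), (118, 71, 81, 90), (122, 89, 90, 91), (126, 89, 90, 91), (130, 89, 89, 90), (134, 89, 90, 90)]
[-946.5439  -322.57513] [ 322.57513 -946.5439 ]
bar world for x=-140: [0.64115534 0.07777113]
```

View pics/s.png

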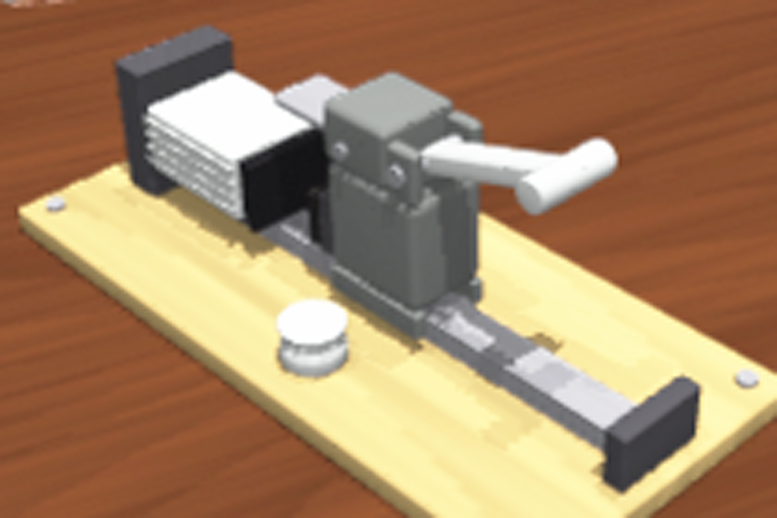

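The housing spans clamp x ≈ -75 to -15 mm, so the jaw is already about 25 mm along. The crossbar is at x ≈ -141, the cap face at about 33, and the box edge at about 48. The tool yaw needs +3.9° to line up. Moving over now with the gripper closed.

Request:
apply_moves:
  targets:
    - {"translation": [22, 32, 0], "rotation": [0, 0, 0.5]}
    - {"translation": [44, 65, 0], "rotation": [0, 0, 1]}
    - {"translation": [66, 98, 0], "rotation": [0, 0, 1.5]}
    - {"translation": [88, 131, 0], "rotation": [0, 0, 2]}
    - {"translation": [110, 164, 0], "rotation": [0, 0, 2.5]}
    - {"translation": [132, 197, 0], "rotation": [0, 0, 3]}
    - {"translation": [154, 230, 0], "rotation": [0, 0, 3.5]}
    - {"translation": [176, 262, 0], "rotation": [0, 0, 3.9]}
    - {"translation": [198, 295, 0], "rotation": [0, 0, 3.9]}
    - {"translation": [220, 328, 0], "rotation": [0, 0, 3.9]}
    - {"translation": [242, 360, 0], "rotation": [0, 0, 3.9]}
    - {"translation": [264, 392, 0], "rotation": [0, 0, 3.9]}
  claw: 0
  grip_force: 20

```text
time: 1.3
eef_pos: [0.4314, -0.2347, 0.2436]
eef_rot: [[0.947, 0.322, -0.0], [0.322, -0.947, -0.0], [-0.0, -0.0, -1.0]]
force: [0.9, 0.2, -0.4]
opening: 0.019
grasp_force: 0.0
```

Request:
apply_moves:
  targets:
    - {"translation": [22, 33, 0], "rotation": [0, 0, 0]}
    - {"translation": [45, 66, 0], "rotation": [0, 0, 0]}
    - {"translation": [67, 100, 0], "rotation": [0, 0, 0]}
    - {"translation": [90, 133, 0], "rotation": [0, 0, 0]}
    - {"translation": [112, 166, 0], "rotation": [0, 0, 0]}
    - {"translation": [134, 200, 0], "rotation": [0, 0, 0]}
    - {"translation": [157, 233, 0], "rotation": [0, 0, 0]}
    - {"translation": [180, 267, 0], "rotation": [0, 0, 0]}
    - {"translation": [202, 300, -10], "rotation": [0, 0, 0]}
    - {"translation": [210, 313, -30], "rotation": [0, 0, 0]}
    - {"translation": [210, 313, -55], "rotation": [0, 0, 0]}
    - {"translation": [210, 313, -66], "rotation": [0, 0, 0]}

```text
time: 2.5
eef_pos: [0.6394, 0.0773, 0.1746]
eef_rot: [[0.946, 0.324, -0.004], [0.324, -0.946, -0.0], [-0.004, -0.001, -1.0]]
force: [0.3, 0.1, -0.1]
opening: -0.001
grasp_force: 0.0
```

```bash
cat >> h.py <<'E'
def loc(p):
    f=np.load("fr.npz");d=np.array(p[:2])-f["o"];return np.round([d@f["a"]*1000,d@f["n"]*1000,p[2]*1000-17],1)
E
python3 - <<'E'
from rig import r
from h import *
s=r.sense();print(s['time'],loc(s['eef_pos']),s['force'],s['q'])
c=r.camera("scene");cv2.imwrite("pics/s1.png",cv2.resize(c["image"][85:285,105:335],None,fx=2.6,fy=2.6)[:,:,::-1])
E
```

```text
2.5 [-1.381e+02 -1.000e-01  1.576e+02] [ 0.33698826  0.11391073 -0.09508711] [ 0.32074387  0.6271571  -0.69077679  1.61680201  0.44091936  1.06387567
 -1.73743472]
```

View pics/s1.png

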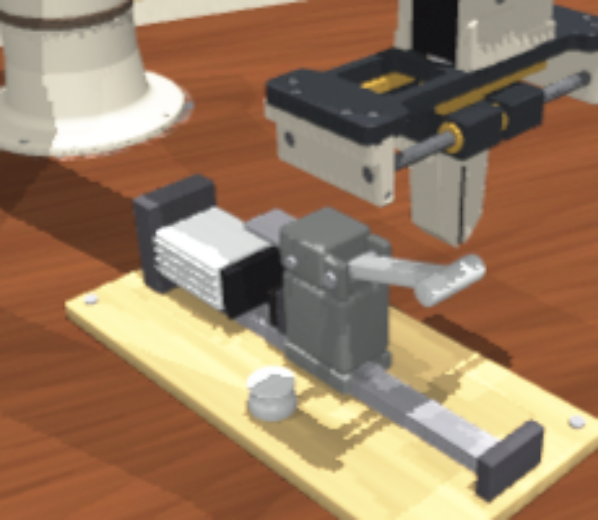

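The picture shows the closed fingers right above the crossbar (crop pixel 455,245 over 455,280), with nothing else in the way. First stroke.

Request:
apply_moves:
  targets:
    - {"translation": [0, 0, -8], "rotation": [0, 0, 0]}
    - {"translation": [0, 0, -16], "rotation": [0, 0, 0]}
    - {"translation": [0, 0, -21], "rotation": [0, 0, 0]}
    - {"translation": [0, 0, -26], "rotation": [0, 0, 0]}
    - {"translation": [-1, 0, -31], "rotation": [0, 0, 0]}
    - {"translation": [-2, 0, -36], "rotation": [0, 0, 0]}
    - {"translation": [-3, -1, -41], "rotation": [0, 0, 0]}
    - {"translation": [-4, -1, -46], "rotation": [0, 0, 0]}
    - {"translation": [-5, -2, -51], "rotation": [0, 0, 0]}
    - {"translation": [-6, -2, -56], "rotation": [0, 0, 0]}
    - {"translation": [-7, -2, -60], "rotation": [0, 0, 0]}
    - {"translation": [-7, -2, -63], "rotation": [0, 0, 0]}

```text
time: 3.75
eef_pos: [0.6322, 0.0741, 0.1139]
eef_rot: [[0.947, 0.322, -0.004], [0.322, -0.947, -0.002], [-0.004, 0.0, -1.0]]
force: [-2.8, -1.1, 7.5]
opening: 0.005
grasp_force: 3.4
```

```bash
cat > look.py <<'E'
from rig import r
from h import *
s=r.sense();print(s['time'],"tip clamp",loc(s['eef_pos']),"F",s['force'].round(1))
f=np.load("fr.npz");o,a,n=f["o"],f["a"],f["n"]
for nm in("top","scene"):
    c=r.camera(nm);X,ok=pts(c)
    L=np.stack([(X[...,:2]-o)@a,(X[...,:2]-o)@n,X[...,2]],-1)*1000
    def rng(t,ax,b,lo=1,hi=99):
        k=ok
        for i in range(3):k=k&(L[...,i]>b[i][0])&(L[...,i]<b[i][1])
        p=L[k]
        print(nm,t,len(p),np.percentile(p[:,ax],[lo,50,hi]).round(1) if len(p)>4 else "")
    rng("housing top x",0,((-110,60),(-25,25),(122,127)))
    rng("tongue x",0,((-70,80),(-25,25),(104,111)))
    dark=c["image"].max(-1)<70
    k=ok&dark&(L[...,0]>20)&(L[...,0]<60)&(abs(L[...,1])<30)&(L[...,2]>66)&(L[...,2]<75)
    print(nm,"flange top x",k.sum(),np.percentile(L[k][:,0],[2,50,98]).round(1) if k.sum()>4 else "")
    rng("bar z",2,((-170,-100),(-24,24),(60,145)))
E
python3 look.py
```

```text
3.75 tip clamp [-130.3    0.5   96.9] F [-2.8 -1.1  7.5]
top housing top x 721 [-46.7 -23.6  -3.6]
top tongue x 499 [-69.   10.9  39.1]
top flange top x 128 [35.8 43.4 47.8]
top bar z 48 [ 92.5 100.8 132.3]
scene housing top x 0 
scene tongue x 45 [-10.3  17.2  32.4]
scene flange top x 97 [31.5 34.4 46.4]
scene bar z 875 [ 83.1 114.3 143.7]
```

Request:
apply_moves:
  targets:
    - {"translation": [0, 0, 16], "rotation": [0, 0, 0]}
    - {"translation": [0, 0, 33], "rotation": [0, 0, 0]}
    - {"translation": [0, 0, 50], "rotation": [0, 0, 0]}
    - {"translation": [0, 0, 52], "rotation": [0, 0, 0]}
    - {"translation": [0, 0, 45], "rotation": [0, 0, 0]}
    - {"translation": [-1, 0, 38], "rotation": [0, 0, 0]}
    - {"translation": [-2, -1, 31], "rotation": [0, 0, 0]}
    - {"translation": [-4, -1, 24], "rotation": [0, 0, 0]}
    - {"translation": [-5, -2, 17], "rotation": [0, 0, 0]}
    - {"translation": [-7, -2, 10], "rotation": [0, 0, 0]}
    - {"translation": [-9, -3, 4], "rotation": [0, 0, 0]}
    - {"translation": [-10, -3, -1], "rotation": [0, 0, 0]}

```text
time: 5.05
eef_pos: [0.623, 0.0714, 0.1129]
eef_rot: [[0.947, 0.322, -0.002], [0.322, -0.947, -0.001], [-0.002, 0.0, -1.0]]
force: [-0.3, -1.2, 7.1]
opening: 0.007
grasp_force: 3.1
```

```bash
python3 look.py
```

```text
5.05 tip clamp [-1.207e+02  1.000e-01  9.590e+01] F [-0.3 -1.2  7.1]
top housing top x 749 [-40.9 -11.2   8.6]
top tongue x 554 [-69.   19.4  50.2]
top flange top x 70 [24.2 39.3 47.5]
top bar z 5 [ 96.3 122.6 127.4]
scene housing top x 1 
scene tongue x 38 [ 1.9 26.6 44.7]
scene flange top x 78 [24.8 34.  46.3]
scene bar z 820 [ 82.1 115.9 143.7]
```

Request:
apply_moves:
  targets:
    - {"translation": [0, 0, 16], "rotation": [0, 0, 0]}
    - {"translation": [0, 0, 33], "rotation": [0, 0, 0]}
    - {"translation": [0, 0, 50], "rotation": [0, 0, 0]}
    - {"translation": [0, 0, 53], "rotation": [0, 0, 0]}
    - {"translation": [0, 0, 46], "rotation": [0, 0, 0]}
    - {"translation": [-1, 0, 39], "rotation": [0, 0, 0]}
    - {"translation": [-2, -1, 32], "rotation": [0, 0, 0]}
    - {"translation": [-4, -1, 25], "rotation": [0, 0, 0]}

```text
time: 5.95
eef_pos: [0.6208, 0.071, 0.1382]
eef_rot: [[0.947, 0.322, 0.002], [0.322, -0.947, 0.001], [0.002, -0.0, -1.0]]
force: [2.8, 0.9, 4.2]
opening: 0.001
grasp_force: 2.1
```

```bash
python3 - <<'E'
from rig import r
from h import *
c=r.camera("scene");cv2.imwrite("pics/s2.png",cv2.resize(c["image"][140:260,130:260],None,fx=4.5,fy=4.5,interpolation=2)[:,:,::-1])
E
```

```text
(no output)
```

View pics/s2.png

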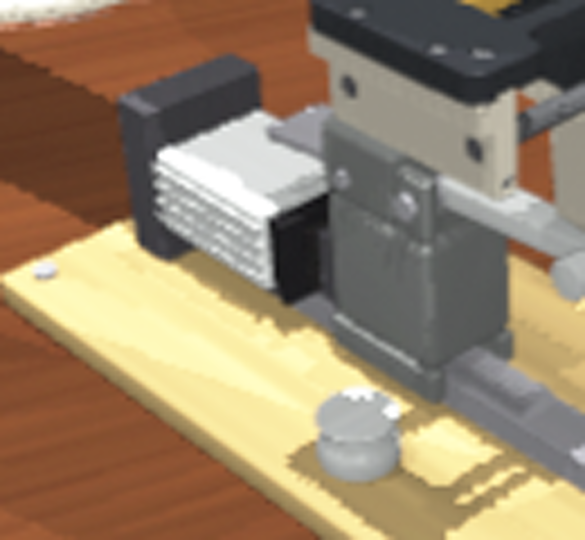

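The pad has almost reached the cap (black flange at crop pixel 300,245, housing front at 330,230). Force is still at the free-stroke level. I'll continue in smaller steps.

Request:
apply_moves:
  targets:
    - {"translation": [-1, 0, -5], "rotation": [0, 0, 0]}
    - {"translation": [-2, -1, -10], "rotation": [0, 0, 0]}
    - {"translation": [-3, -1, -14], "rotation": [0, 0, 0]}
    - {"translation": [-3, -1, -14], "rotation": [0, 0, 0]}

```text
time: 6.4
eef_pos: [0.6188, 0.0705, 0.1262]
eef_rot: [[0.947, 0.322, 0.004], [0.322, -0.947, 0.001], [0.004, 0.001, -1.0]]
force: [2.7, 0.1, 13.2]
opening: 0.005
grasp_force: 6.3
```

```bash
python3 look.py
```

```text
6.4 tip clamp [-116.5   -0.3  109.2] F [ 2.7  0.1 13.2]
top housing top x 747 [-32.5  -5.   15.2]
top tongue x 641 [-68.7  33.7  59. ]
top flange top x 84 [21.  39.7 47.8]
top bar z 2 
scene housing top x 12 [-109.5    6.8   12.4]
scene tongue x 188 [-49.7  22.9  56.4]
scene flange top x 61 [29.  35.  45.2]
scene bar z 629 [ 97.7 123.7 144.4]
```

Request:
apply_moves:
  targets:
    - {"translation": [-1, 0, -4], "rotation": [0, 0, 0]}
    - {"translation": [-1, 0, -8], "rotation": [0, 0, 0]}
    - {"translation": [-2, -1, -12], "rotation": [0, 0, 0]}
    - {"translation": [-2, -1, -12], "rotation": [0, 0, 0]}

```text
time: 6.9
eef_pos: [0.6149, 0.0691, 0.1138]
eef_rot: [[0.947, 0.322, 0.0], [0.322, -0.947, -0.0], [-0.0, 0.0, -1.0]]
force: [-1.7, 0.2, 16.1]
opening: 0.005
grasp_force: 7.5
```

Request:
apply_moves:
  targets:
    - {"translation": [0, 0, 16], "rotation": [0, 0, 0]}
    - {"translation": [-1, 0, 33], "rotation": [0, 0, 0]}
    - {"translation": [-2, -1, 50], "rotation": [0, 0, 0]}
    - {"translation": [-3, -1, 54], "rotation": [0, 0, 0]}
    - {"translation": [-3, -1, 54], "rotation": [0, 0, 0]}
    - {"translation": [-3, -1, 48], "rotation": [0, 0, 0]}
    - {"translation": [-3, -1, 42], "rotation": [0, 0, 0]}
    - {"translation": [-3, -1, 38], "rotation": [0, 0, 0]}
    - {"translation": [-3, -1, 34], "rotation": [0, 0, 0]}
    - {"translation": [-3, -1, 34], "rotation": [0, 0, 0]}

```text
time: 7.9
eef_pos: [0.6127, 0.0681, 0.1467]
eef_rot: [[0.947, 0.322, 0.001], [0.322, -0.947, 0.0], [0.001, -0.0, -1.0]]
force: [1.9, 0.8, 5.5]
opening: 0.003
grasp_force: 2.5
```

```bash
python3 look.py
```

```text
7.9 tip clamp [-110.    -0.   129.7] F [1.9 0.8 5.5]
top housing top x 802 [-84.8  -3.3  18.5]
top tongue x 621 [-34.9  39.4  62.7]
top flange top x 71 [20.9 41.3 47.9]
top bar z 0 
scene housing top x 231 [-108.   -15.6   15.2]
scene tongue x 252 [-59.3   5.3  59.8]
scene flange top x 54 [21.9 37.6 40.3]
scene bar z 335 [116.3 127.9 144.5]
```

Request:
apply_moves:
  targets:
    - {"translation": [0, 0, -4], "rotation": [0, 0, 0]}
    - {"translation": [-1, 0, -8], "rotation": [0, 0, 0]}
    - {"translation": [-1, 0, -12], "rotation": [0, 0, 0]}
    - {"translation": [-1, 0, -12], "rotation": [0, 0, 0]}

```text
time: 8.4
eef_pos: [0.6132, 0.0683, 0.1366]
eef_rot: [[0.947, 0.322, 0.005], [0.322, -0.947, 0.0], [0.004, 0.001, -1.0]]
force: [1.1, -0.0, 12.6]
opening: 0.002
grasp_force: 6.4
```

Request:
apply_moves:
  targets:
    - {"translation": [-1, 0, -4], "rotation": [0, 0, 0]}
    - {"translation": [-1, 0, -7], "rotation": [0, 0, 0]}
    - {"translation": [-2, -1, -10], "rotation": [0, 0, 0]}
    - {"translation": [-2, -1, -10], "rotation": [0, 0, 0]}

```text
time: 8.8
eef_pos: [0.6112, 0.0676, 0.1269]
eef_rot: [[0.947, 0.322, 0.005], [0.322, -0.947, 0.001], [0.005, 0.001, -1.0]]
force: [1.1, 0.6, 13.1]
opening: 0.007
grasp_force: 6.5
```

```bash
python3 look.py
```

```text
8.8 tip clamp [-108.4    0.   109.9] F [ 1.1  0.6 13.1]
top housing top x 750 [-24.1   2.8  22.8]
top tongue x 679 [-67.9  40.4  67. ]
top flange top x 60 [22.7 44.2 48. ]
top bar z 0 
scene housing top x 16 [-109.1 -101.6   19.8]
scene tongue x 217 [-68.9  12.3  65.5]
scene flange top x 56 [24.2 41.7 44.4]
scene bar z 573 [ 98.4 124.4 144.4]
```

Request:
apply_moves:
  targets:
    - {"translation": [0, 0, -2], "rotation": [0, 0, 0]}
    - {"translation": [-1, 0, -4], "rotation": [0, 0, 0]}
    - {"translation": [-1, 0, -4], "rotation": [0, 0, 0]}

```text
time: 9.2
eef_pos: [0.6109, 0.0675, 0.1237]
eef_rot: [[0.947, 0.322, 0.006], [0.322, -0.947, 0.0], [0.006, 0.002, -1.0]]
force: [1.0, -0.5, 17.4]
opening: 0.009
grasp_force: 8.4
```

Request:
apply_moves:
  targets:
    - {"translation": [0, 0, -1], "rotation": [0, 0, 0]}
    - {"translation": [0, 0, -2], "rotation": [0, 0, 0]}
    - {"translation": [0, 0, -2], "rotation": [0, 0, 0]}

```text
time: 9.5
eef_pos: [0.6109, 0.0675, 0.122]
eef_rot: [[0.947, 0.322, 0.006], [0.322, -0.947, 0.0], [0.006, 0.002, -1.0]]
force: [0.6, -0.7, 19.4]
opening: 0.006
grasp_force: 9.6
```

```bash
python3 look.py|egrep "tip|housing|tongue|flange"; python3 - <<'E'
from rig import r
from h import *
c=r.camera("scene");cv2.imwrite("pics/s3.png",cv2.resize(c["image"][150:230,140:240],None,fx=6,fy=6,interpolation=2)[:,:,::-1])
E
```

```text
9.5 tip clamp [-1.08e+02 -1.00e-01  1.05e+02] F [ 0.6 -0.7 19.4]
top housing top x 751 [-23.4   2.7  23.2]
top tongue x 732 [-69.  38.  67.]
top flange top x 59 [23.6 44.4 48.2]
scene housing top x 17 [-109.5 -101.3   21.6]
scene tongue x 201 [-69.5   5.   64.5]
scene flange top x 47 [24.3 42.2 45.4]
```

View pics/s3.png

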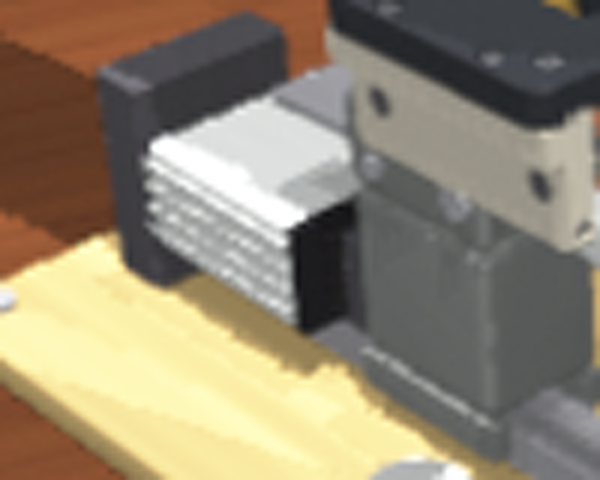

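The black flange now sits close against the white box edge (crop pixel 295,240) and the force slope has risen. I'll check the remaining gap in the depth map before pressing on.

```bash
cat > prof.py <<'E'
from rig import r
from h import *
f=np.load("fr.npz");o,a,n=f["o"],f["a"],f["n"]
def pr(nm,c):
    X,ok=pts(c);L=np.stack([(X[...,:2]-o)@a,(X[...,:2]-o)@n,X[...,2]],-1)*1000
    g=c["image"].mean(-1)
    k=ok&(abs(L[...,1])>16)&(abs(L[...,1])<26)&(L[...,2]>60)&(L[...,2]<78);p=L[k];g=g[k]
    print(nm,[(x,len(q),int(np.median(p[q,2])),int(np.median(g[q]))) for x in range(26,62,2) for q in [np.nonzero((p[:,0]>=x)&(p[:,0]<x+2))[0]] if len(q)>1])
pr("top0",np.load("top0.npz"));pr("sc0",np.load("scene0.npz"))
pr("top",r.camera("top"));pr("sc",r.camera("scene"))
print(r.sense()["force"])
E
python3 prof.py
```

```text
top0 [(34, 12, 70, 104), (36, 16, 71, 83), (38, 15, 69, 72), (40, 11, 67, 80), (42, 12, 66, 83), (44, 14, 66, 83), (46, 12, 66, 89), (48, 16, 70, 207), (50, 15, 70, 246), (52, 16, 71, 247), (54, 16, 71, 247), (56, 16, 71, 247), (58, 15, 71, 247), (60, 16, 71, 247)]
sc0 [(30, 5, 69, 26), (32, 21, 64, 25), (34, 7, 70, 28), (36, 3, 71, 39), (40, 2, 65, 46), (42, 4, 67, 42), (44, 9, 67, 124), (46, 15, 68, 188), (48, 9, 70, 253), (50, 3, 71, 254), (52, 6, 71, 253), (54, 3, 70, 254), (56, 3, 71, 254), (58, 3, 70, 251), (60, 7, 70, 254)]
top [(26, 2, 69, 53), (28, 2, 66, 56), (30, 2, 69, 57), (32, 2, 71, 64), (40, 2, 64, 43), (42, 6, 70, 75), (44, 13, 70, 41), (46, 12, 71, 49), (48, 14, 70, 108), (50, 14, 71, 153), (52, 14, 71, 164), (54, 13, 71, 160), (56, 14, 71, 160), (58, 14, 70, 167), (60, 14, 70, 165)]
sc [(26, 4, 65, 61), (30, 5, 63, 52), (34, 3, 61, 30), (36, 2, 64, 30), (38, 2, 65, 28), (40, 14, 67, 28), (42, 12, 64, 28), (44, 2, 71, 100), (46, 3, 71, 235), (48, 3, 70, 253), (50, 6, 71, 253), (52, 2, 71, 236), (54, 4, 71, 255), (56, 4, 71, 254), (60, 6, 71, 253)]
[ 0.28714944 -0.5061244  20.19204577]
```

The gap has closed: flange and box are level and continuous from 43 to 50 mm, where a 66 mm dip used to be. One more small nudge to confirm the stiffness.

Request:
apply_moves:
  targets:
    - {"translation": [0, 0, -0.5], "rotation": [0, 0, 0]}
    - {"translation": [0, 0, -1], "rotation": [0, 0, 0]}

```text
time: 9.95
eef_pos: [0.6108, 0.0675, 0.1212]
eef_rot: [[0.947, 0.322, 0.006], [0.322, -0.947, 0.0], [0.006, 0.002, -1.0]]
force: [0.2, -0.3, 20.9]
opening: 0.001
grasp_force: 10.4
```

```bash
python3 - <<'E'
from rig import r
from h import *
for i in range(3):
    s=r.sense();print(s['time'],loc(s['eef_pos']),s['force'].round(2)); r.camera("wrist")
E
```

```text
9.95 [-1.080e+02 -1.000e-01  1.042e+02] [ 0.21 -0.29 20.89]
10.0 [-108.    -0.   104.2] [ 0.37 -1.15 20.23]
10.05 [-108.    -0.   104.3] [ 0.07 -0.18 20.19]
```

Request:
apply_moves:
  targets:
    - {"translation": [0, 0, -0.6], "rotation": [0, 0, 0]}
    - {"translation": [0, 0, -1.2], "rotation": [0, 0, 0]}
    - {"translation": [0, 0, -1.2], "rotation": [0, 0, 0]}

```text
time: 10.4
eef_pos: [0.6108, 0.0674, 0.1202]
eef_rot: [[0.947, 0.322, 0.006], [0.322, -0.947, -0.0], [0.006, 0.002, -1.0]]
force: [-1.7, -0.6, 20.9]
opening: 0.003
grasp_force: 11.0
```

```bash
python3 - <<'E'
from rig import r
from h import *
for i in range(4):
    s=r.sense();print(s['time'],loc(s['eef_pos']),s['force'].round(2)); r.camera("wrist")
E
python3 prof.py | tail -3
```

```text
10.4 [-107.9   -0.   103.2] [-1.73 -0.62 20.94]
10.45 [-1.079e+02 -1.000e-01  1.032e+02] [-1.68 -1.03 20.8 ]
10.5 [-1.079e+02 -1.000e-01  1.032e+02] [-1.78 -0.73 21.84]
10.55 [-107.9   -0.   103.2] [-1.27 -1.43 21.84]
top [(26, 2, 69, 52), (30, 2, 70, 57), (32, 2, 70, 62), (40, 2, 63, 42), (42, 5, 70, 87), (44, 14, 70, 44), (46, 14, 70, 49), (48, 13, 70, 111), (50, 15, 71, 154), (52, 13, 71, 168), (54, 13, 71, 160), (56, 13, 71, 169), (58, 14, 70, 161), (60, 15, 71, 168)]
sc [(26, 5, 68, 62), (28, 4, 64, 59), (30, 5, 66, 53), (34, 2, 63, 30), (40, 13, 65, 28), (42, 15, 66, 28), (44, 5, 70, 80), (48, 5, 70, 253), (50, 6, 71, 253), (52, 3, 71, 221), (54, 5, 71, 253), (56, 3, 71, 255), (60, 3, 70, 254)]
[-0.81688409 -1.81395152 21.17302643]
```

Request:
apply_moves:
  targets:
    - {"translation": [0, 0, -0.6], "rotation": [0, 0, 0]}
    - {"translation": [0, 0, -1.2], "rotation": [0, 0, 0]}
    - {"translation": [0, 0, -1.2], "rotation": [0, 0, 0]}

```text
time: 11.0
eef_pos: [0.6106, 0.0674, 0.1191]
eef_rot: [[0.947, 0.322, 0.006], [0.322, -0.947, -0.0], [0.005, 0.002, -1.0]]
force: [-2.3, -1.2, 24.0]
opening: 0.004
grasp_force: 11.7
```

```bash
python3 - <<'E'
from rig import r
from h import *
for i in range(5):
    s=r.sense();print(s['time'],loc(s['eef_pos']),s['force'].round(2)); r.camera("wrist")
E
```

```text
11.0 [-1.077e+02 -1.000e-01  1.021e+02] [-2.3  -1.16 24.05]
11.05 [-107.7   -0.   102.2] [-2.11 -1.27 23.13]
11.1 [-1.078e+02 -1.000e-01  1.022e+02] [-2.33 -1.12 22.99]
11.15 [-107.8   -0.   102.2] [-2.43 -1.27 22.96]
11.2 [-107.8   -0.   102.2] [-1.77 -1.08 23.92]
```

The slope is now about 2 N/mm and the force is 23 N, so the cap is home. I'll lift off and go over to the release lever.

Request:
apply_moves:
  targets:
    - {"translation": [0, 0, 15], "rotation": [0, 0, 0]}
    - {"translation": [0, 0, 30], "rotation": [0, 0, 0]}
    - {"translation": [0, 0, 45], "rotation": [0, 0, 0]}
    - {"translation": [0, 0, 60], "rotation": [0, 0, 0]}
    - {"translation": [-20, -7, 63], "rotation": [0, 0, 0]}
    - {"translation": [-48, -16, 63], "rotation": [0, 0, 0]}
    - {"translation": [-76, -26, 63], "rotation": [0, 0, 0]}
    - {"translation": [-104, -35, 63], "rotation": [0, 0, 0]}
    - {"translation": [-130, -44, 63], "rotation": [0, 0, 0]}
    - {"translation": [-140, -48, 60], "rotation": [0, 0, 0]}
    - {"translation": [-140, -48, 50], "rotation": [0, 0, 0]}
    - {"translation": [-140, -48, 45], "rotation": [0, 0, 0]}

```text
time: 12.45
eef_pos: [0.4686, 0.0188, 0.1597]
eef_rot: [[0.947, 0.321, 0.0], [0.321, -0.947, 0.0], [0.0, -0.0, -1.0]]
force: [-0.6, 0.8, -0.2]
opening: 0.007
grasp_force: 0.0
```

```bash
python3 look.py | egrep "tip|housing|tongue"; python3 prof.py|tail -3;python3 - <<'E'
from rig import r
from h import *
s=r.sense();print(loc(s['eef_pos']))
c=r.camera("scene");cv2.imwrite("pics/s4.png",cv2.resize(c["image"][90:270,120:300],None,fx=3.3,fy=3.3,interpolation=2)[:,:,::-1])
E
```

```text
12.45 tip clamp [ 42.4   0.2 142.7] F [-0.6  0.8 -0.2]
top housing top x 109 [-76.7 -61.1 -50.1]
top tongue x 0 
scene housing top x 392 [-106.1   -7.3   19. ]
scene tongue x 240 [-45.8  18.8  64.2]
top []
sc [(26, 2, 63, 51), (28, 5, 66, 52), (30, 3, 68, 41), (34, 4, 63, 29), (36, 2, 63, 27), (38, 2, 64, 30), (40, 10, 67, 27), (42, 16, 66, 26), (44, 3, 71, 100), (46, 2, 70, 201), (48, 4, 70, 241), (50, 6, 71, 237), (52, 2, 72, 178), (54, 4, 71, 171), (56, 3, 71, 166), (58, 2, 70, 171), (60, 5, 71, 173)]
[-0.2111666  -0.29176561  0.5062263 ]
[ 41.9  -0.6 143. ]
```

View pics/s4.png

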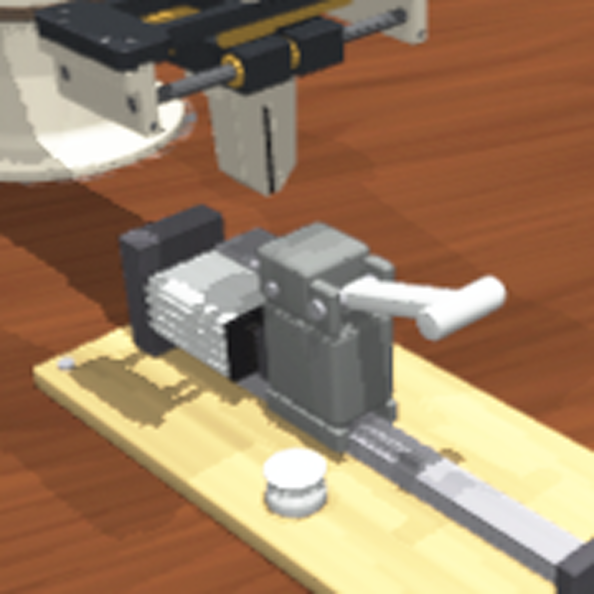

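The fingers hang over the release tongue (crop pixel 265,190 above the tongue at 250,240), and the trigger is back up. Pressing the lever down now.

Request:
apply_moves:
  targets:
    - {"translation": [1, 0, -10], "rotation": [0, 0, 0]}
    - {"translation": [1, 0, -20], "rotation": [0, 0, 0]}
    - {"translation": [1, 0, -28], "rotation": [0, 0, 0]}
    - {"translation": [1, 0, -34], "rotation": [0, 0, 0]}
    - {"translation": [1, 0, -39], "rotation": [0, 0, 0]}
    - {"translation": [1, 0, -43], "rotation": [0, 0, 0]}
    - {"translation": [1, 0, -46], "rotation": [0, 0, 0]}
    - {"translation": [1, 0, -46], "rotation": [0, 0, 0]}

```text
time: 13.5
eef_pos: [0.4694, 0.0191, 0.1145]
eef_rot: [[0.947, 0.322, 0.001], [0.322, -0.947, 0.0], [0.001, 0.0, -1.0]]
force: [-1.7, 0.2, 5.8]
opening: 0.007
grasp_force: 2.9
```

```bash
python3 -c "
from rig import r
from h import *
s=r.sense();print(s['time'],loc(s['eef_pos']),s['force'])"
```

```text
13.5 [41.4  0.1 97.5] [-1.65232472  0.19552045  5.79354235]
```

Request:
apply_moves:
  targets:
    - {"translation": [0, 0, -2], "rotation": [0, 0, 0]}
    - {"translation": [0, 0, -4], "rotation": [0, 0, 0]}
    - {"translation": [0, 0, -5], "rotation": [0, 0, 0]}
    - {"translation": [0, 0, -5], "rotation": [0, 0, 0]}

```text
time: 13.9
eef_pos: [0.4713, 0.0197, 0.1115]
eef_rot: [[0.947, 0.323, 0.005], [0.323, -0.947, -0.0], [0.004, 0.002, -1.0]]
force: [-4.5, 0.8, 20.1]
opening: 0.006
grasp_force: 9.7
```

```bash
python3 -c "
from rig import r
from h import *
s=r.sense();print(s['time'],loc(s['eef_pos']),s['force'])"
```

```text
13.9 [39.5  0.2 94.5] [-4.49848033  0.78270251 20.05475853]
```

The lever is on its stop. I'll ease up while sliding along its slope to the housing face.

Request:
apply_moves:
  targets:
    - {"translation": [1, 0.3, 1.5], "rotation": [0, 0, 0]}
    - {"translation": [3, 1, 2.5], "rotation": [0, 0, 0]}
    - {"translation": [5, 1.6, 3.5], "rotation": [0, 0, 0]}
    - {"translation": [7, 2.3, 4.5], "rotation": [0, 0, 0]}
    - {"translation": [7, 2.3, 4.5], "rotation": [0, 0, 0]}

```text
time: 14.4
eef_pos: [0.4754, 0.0211, 0.1139]
eef_rot: [[0.947, 0.322, -0.001], [0.322, -0.947, -0.001], [-0.001, 0.0, -1.0]]
force: [-3.8, -0.3, 5.9]
opening: 0.002
grasp_force: 3.2
```

```bash
python3 -c "
from rig import r
from h import *
s=r.sense();print(s['time'],loc(s['eef_pos']),s['force'])"
```

```text
14.4 [35.2  0.1 96.9] [-3.77627483 -0.3208152   5.87513506]
```

Request:
apply_moves:
  targets:
    - {"translation": [1, 0.3, -1.5], "rotation": [0, 0, 0]}
    - {"translation": [3, 1, -1.5], "rotation": [0, 0, 0]}
    - {"translation": [6, 2, -1.5], "rotation": [0, 0, 0]}
    - {"translation": [9, 3, -1.5], "rotation": [0, 0, 0]}
    - {"translation": [12, 4, -1.5], "rotation": [0, 0, 0]}

```text
time: 14.9
eef_pos: [0.4871, 0.0251, 0.1124]
eef_rot: [[0.947, 0.322, -0.002], [0.322, -0.947, -0.001], [-0.002, 0.0, -1.0]]
force: [-4.5, -0.6, 6.8]
opening: 0.004
grasp_force: 3.9
```

```bash
python3 -c "
from rig import r
from h import *
s=r.sense();print(s['time'],loc(s['eef_pos']),s['force'])"; python3 prof.py|tail -3; python3 look.py|egrep "housing|tongue"
```

```text
14.9 [22.8  0.2 95.4] [-4.5095408  -0.60887722  6.75432667]
top []
sc [(40, 11, 66, 24), (42, 15, 64, 24), (44, 5, 70, 67), (46, 2, 71, 234), (48, 4, 70, 175), (50, 3, 71, 193), (52, 6, 71, 225), (56, 4, 70, 171), (58, 6, 70, 216), (60, 7, 71, 177)]
[-3.0199578   0.49945288  5.44582444]
top housing top x 102 [-95.2 -80.8 -69.7]
top tongue x 0 
scene housing top x 466 [-101.   -21.4   27.2]
scene tongue x 142 [-62.  -35.6  28.6]
```

The jaw slides back at about 4.5 N. Continuing.

Request:
apply_moves:
  targets:
    - {"translation": [4, 1.3, 0], "rotation": [0, 0, 0]}
    - {"translation": [8, 2.6, 0], "rotation": [0, 0, 0]}
    - {"translation": [12, 4, 0], "rotation": [0, 0, 0]}
    - {"translation": [16, 5.4, 0], "rotation": [0, 0, 0]}
    - {"translation": [20, 6.8, 0], "rotation": [0, 0, 0]}
    - {"translation": [24, 8.2, 0], "rotation": [0, 0, 0]}
    - {"translation": [28, 9.5, 0], "rotation": [0, 0, 0]}
    - {"translation": [32, 10.9, 0], "rotation": [0, 0, 0]}
    - {"translation": [36, 12.3, 0], "rotation": [0, 0, 0]}
    - {"translation": [40, 13.6, 0], "rotation": [0, 0, 0]}
    - {"translation": [43, 14.6, 0], "rotation": [0, 0, 0]}
    - {"translation": [45, 15.3, 0], "rotation": [0, 0, 0]}

```text
time: 16.3
eef_pos: [0.5309, 0.0401, 0.1121]
eef_rot: [[0.947, 0.322, -0.004], [0.322, -0.947, -0.002], [-0.005, 0.0, -1.0]]
force: [-10.3, -2.1, 11.2]
opening: 0.007
grasp_force: 7.4
```

```bash
python3 -c "
from rig import r
from h import *
s=r.sense();print(s['time'],loc(s['eef_pos']),s['force'])"
```

```text
16.3 [-23.5   0.1  95.1] [-10.29803354  -2.05545053  11.15133267]
```

Request:
apply_moves:
  targets:
    - {"translation": [1, 0.3, 0], "rotation": [0, 0, 0]}
    - {"translation": [2, 0.7, 0], "rotation": [0, 0, 0]}
    - {"translation": [3, 1, 0], "rotation": [0, 0, 0]}
    - {"translation": [3, 1, 0], "rotation": [0, 0, 0]}

```text
time: 16.7
eef_pos: [0.5312, 0.0401, 0.1118]
eef_rot: [[0.947, 0.322, -0.009], [0.322, -0.947, -0.004], [-0.01, 0.001, -1.0]]
force: [-14.1, -2.5, 16.9]
opening: 0.006
grasp_force: 10.5
```

```bash
python3 -c "
from rig import r
from h import *
s=r.sense();print(s['time'],loc(s['eef_pos']),s['force'])
f=np.load('fr.npz');o,a,n=f['o'],f['a'],f['n']
c=r.camera('scene');X,ok=pts(c)
L=np.stack([(X[...,:2]-o)@a,(X[...,:2]-o)@n,X[...,2]],-1)*1000
k=ok&(L[...,2]>55)&(L[...,2]<85)&(L[...,1]>15)&(L[...,1]<26)&(L[...,0]<20)&(L[...,0]>-130)
print(np.percentile(L[k][:,0],[1,5,50,95,99]).round(1))
c0=np.load('scene0.npz');X,ok=pts(c0)
L=np.stack([(X[...,:2]-o)@a,(X[...,:2]-o)@n,X[...,2]],-1)*1000
k=ok&(L[...,2]>55)&(L[...,2]<85)&(L[...,1]>15)&(L[...,1]<26)&(L[...,0]<20)&(L[...,0]>-130)
print('start',np.percentile(L[k][:,0],[1,5,50,95,99]).round(1))
"
```

```text
16.7 [-23.8   0.2  94.8] [-14.06853599  -2.46440179  16.94630343]
[-101.8 -100.5  -73.3  -33.3  -24.4]
start [-75.9 -74.5 -49.2  -7.8   1.3]
```

The jaw has moved back 25 mm from where it started, so the housing's rear is at -101 mm. The push force has climbed to 14 N with no motion, so it's at the home stop. I'll lift straight up first so the lever's friction can't drag the jaw forward, then step off the face.

Request:
apply_moves:
  targets:
    - {"translation": [-1, -0.3, 4], "rotation": [0, 0, 0]}
    - {"translation": [-1, -0.3, 9], "rotation": [0, 0, 0]}
    - {"translation": [-1, -0.3, 14], "rotation": [0, 0, 0]}
    - {"translation": [-1, -0.3, 19], "rotation": [0, 0, 0]}
    - {"translation": [-2, -0.7, 23], "rotation": [0, 0, 0]}
    - {"translation": [-5, -1.7, 26], "rotation": [0, 0, 0]}
    - {"translation": [-10, -3.2, 28], "rotation": [0, 0, 0]}
    - {"translation": [-12, -4, 40], "rotation": [0, 0, 0]}
    - {"translation": [-12, -4, 60], "rotation": [0, 0, 0]}
    - {"translation": [-12, -4, 85], "rotation": [0, 0, 0]}
    - {"translation": [-12, -4, 110], "rotation": [0, 0, 0]}
    - {"translation": [-12, -4, 130], "rotation": [0, 0, 0]}

```text
time: 17.95
eef_pos: [0.5242, 0.0376, 0.2445]
eef_rot: [[0.947, 0.322, 0.002], [0.322, -0.947, -0.0], [0.001, 0.001, -1.0]]
force: [0.2, -0.4, 0.1]
opening: 0.005
grasp_force: 0.0
```

```bash
python3 -c "
from rig import r
from h import *
s=r.sense();print(s['time'],loc(s['eef_pos']),s['force'])
f=np.load('fr.npz');o,a,n=f['o'],f['a'],f['n']
c=r.camera('scene');X,ok=pts(c)
cv2.imwrite('pics/s5.png',cv2.resize(c['image'][130:290,120:340],None,fx=3.5,fy=3.5,interpolation=2)[:,:,::-1])
L=np.stack([(X[...,:2]-o)@a,(X[...,:2]-o)@n,X[...,2]],-1)*1000
k=ok&(L[...,2]>55)&(L[...,2]<85)&(L[...,1]>15)&(L[...,1]<26)&(L[...,0]<20)&(L[...,0]>-130)
print(np.percentile(L[k][:,0],[1,5,50,95,99]).round(1))
k=ok&(L[...,2]>104)&(L[...,2]<111)&(abs(L[...,1])<20)&(L[...,0]>-38)&(L[...,0]<60)
print('tongue',k.sum(),np.percentile(L[k],[5,50,95],axis=0).round(1))
"
```

```text
17.95 [-16.3   0.3 227.5] [ 0.16830118 -0.41640101  0.06639114]
[-101.9 -100.7  -74.9  -32.2  -24.6]
tongue 145 [[-31.2 -11.2 105. ]
 [-13.    6.3 106.7]
 [ -0.7  15.  107.8]]
```

View pics/s5.png

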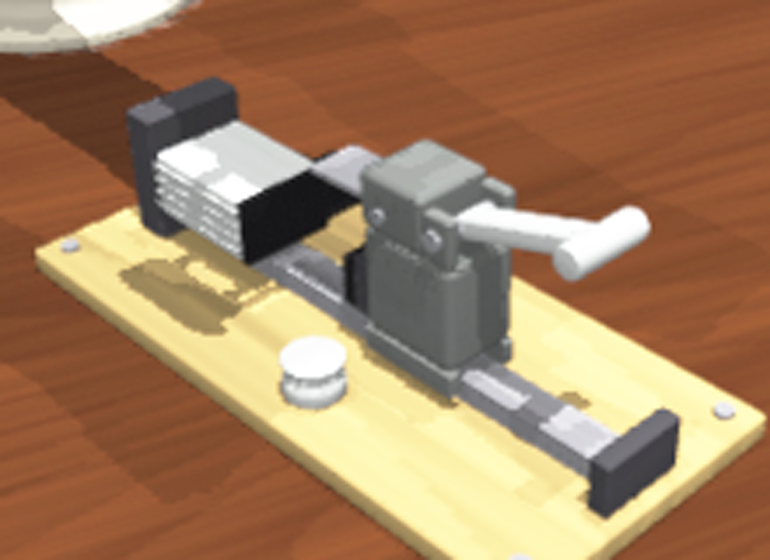

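The fingers are clear and touch nothing. The jaw is back with its housing at x = -100 mm (home), the lever is up, the cap sits flush on the box (crop pixel 245,215) and the tin is undisturbed. Handing in.

```bash
python3 prof.py|tail -3; python3 -c "
from rig import r
print(r.close_job())"
```

```text
top [(42, 2, 68, 55), (44, 8, 70, 37), (46, 8, 70, 37), (48, 8, 70, 91), (50, 7, 71, 149), (52, 8, 71, 160), (54, 8, 71, 161), (56, 8, 70, 161), (58, 7, 70, 162), (60, 8, 71, 161)]
sc [(40, 13, 63, 27), (42, 27, 66, 27), (44, 5, 70, 74), (46, 6, 70, 211), (48, 6, 70, 253), (50, 9, 71, 254), (52, 3, 71, 215), (54, 6, 71, 254), (56, 6, 71, 216), (58, 3, 71, 255), (60, 6, 70, 217)]
[ 0.70447503  0.76923348 -0.75486786]
the job is handed in; nothing more can be done
None
```

I handed the job in at about 18 s: the cap is pressed home (trigger force stayed at or below about 24 N), the jaw is back at its home end with the release lever up, the robot touches nothing, the tin is where it was, and I never went near the spare cap (not re-checked); no verdict came back.

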